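Spot-check a covered skillet with the infrared thermometer

TASK

Check how hot the skillet is: lift its lid off and set the lid down gently, flat on the wire cooling rack, then draw the infrared thermometer out of its holster, carry it clear of the jars and over the pan's rim, and hold it upright, nose down, with its lens about 2 cm above the middle of the pan floor, never touching the pan with it. Finish like that, still gripping the thermometer and keeping it still over the pan while the reading is taken; leave the skillet in its place and the jars, bottle, can and gas cartridge standing where they are.

Things in the scene. Friction and masses are not known exactly. Their poses are not given: they have to be found in the camera images.
- lid_knob (a point): Centre of the upright black knob (34 mm diameter, 24 mm tall) of the round steel lid that starts on the skillet. Lid 215 mm across, 0.45 kg; the knob centre is 44 mm above the lid's underside and 28 mm above the lid top beside it. The underside has a 176 mm round, 7 mm deep step that drops into the pan's mouth. z is the lid's upward axis.
- rack_top (a point): Centre of the upper side of the wire cooling rack, 250 x 220 mm (x by y of its own frame), 20 mm high, fixed to the table. With the lid lying on it the knob centre is 44 mm above this point. It is to one side of the stove, the holster to the other; which side varies.
- thermo_mid (a point): Pistol-shaped infrared thermometer, grey and black, 0.24 kg, 130 mm long, standing nose down in its holster; point on the barrel axis, 65 mm above the lens and 65 mm below the rear end with the screen; z up the barrel. Lowest 50 mm: round nose, 39 mm diameter. Above: a block 38 mm thick in its own y (flat sides to grip), from -30 to +22 mm in its own x.
- lens (a point): The thermometer's lens: centre of the lower end face of its barrel, z up the barrel. The pistol handle (30 mm thick in y) sticks out towards the thermometer's own -x, from 30 to 125 mm off the axis, between 75 and 140 mm above the lens.
- holster: Grey bench holster fixed to the table, origin at the underside below the thermometer, base 120 x 100 mm and 8 mm thick; the lens end rests on this base. Its square sleeve reaches 58 mm above the table, 60 x 54 mm outside, with about 2 mm play around the nose: draw the thermometer straight up at least 60 mm.
- pan_floor (a point): Middle of the inner floor of the black cast-iron skillet (z up), 98 mm above the table when it stands on the stove. The pan rim is 203 mm across and 39 mm above this floor, the floor inside is 154 mm across; the handle reaches 225 mm out to the skillet's own -x. About 1.5 kg, loose on the stove.
- stove: Compact one-burner butane stove, 215 x 280 mm (own x, y), 92 mm high to the pan supports, fixed; origin at its underside.
- rub_a: Spice jar standing beside the stove, 52 mm diameter, 95 mm tall, origin at its underside. Leave it alone.
- rub_b: Spice jar on the stove's other side, 52 mm diameter, 105 mm tall, origin at its underside. Leave it alone.
- sauce: Sauce bottle, 58 mm diameter, 170 mm tall, beyond the stove, origin at its underside. Leave it alone.
- soda: Drink can, 66 mm diameter, 122 mm tall, beyond the stove, origin at its underside. Leave it alone.
- gas: Spare gas cartridge, 68 mm diameter, 175 mm tall, standing beyond the stove on the robot's right, origin at its underside. Leave it alone.

How it is judged:
On the way, in this order (a step that is already met when the one before it is completed fails the run):
1. the lid lies flat on the cooling rack, let go (horizontal distance between lid_knob and rack_top below 0.05 m and z of lid_knob in the frame of rack_top between 0.038 and 0.05 m and angle between lid_knob's own z axis and vertical below 0.06 rad and contact force between lid and the fingers below 0.1 N and linear speed of lid below 0.02 m/s), for 0.2 s.
2. the thermometer is drawn out of its holster, in the gripper (z of lens in the frame of holster above 0.07 m and contact force between thermo and the fingers above 1 N), for 0.1 s.
At the end, for the whole second after the job is handed in: Lid flat on the rack, released, centred within 50 mm; skillet level on the stove; thermometer gripped, still, upright within 8 degrees, its lens 6 to 36 mm above the pan floor and within 22 mm sideways of its middle, touching neither pan nor stove (all of step 1 and z of lens in the frame of pan_floor between 0.006 and 0.036 m and horizontal distance between lens and pan_floor below 0.022 m and angle between lens's own z axis and vertical below 0.14 rad and contact force between thermo and the fingers above 1 N and contact force between thermo and skillet below 0.05 N and contact force between thermo and stove below 0.05 N and linear speed of thermo below 0.02 m/s and angular speed of thermo below 0.2 rad/s and height (world z) of pan_floor above 0.093 m and angle between pan_floor's own z axis and vertical below 0.05 rad); the arm keeps its last pose, push and grip.
It fails at once if the thermometer touches the pan (contact force between thermo and skillet above 0.3 N).
It fails at once if the lid is dropped (contact force between lid and the fingers below 0.05 N and linear speed of lid above 0.5 m/s).
It fails at once if the skillet is pushed out of place (distance of pan_floor from where it was at the start of the episode above 0.03 m).
It fails at once if a bystander is knocked away from its place (over 40 mm) (distance of any of rub_a, rub_b, sauce, soda, gas from where it was at the start of the episode above 0.04 m).
It fails at once if a bystander is knocked over (angle between any of rub_a, rub_b, sauce, soda, gas's own z axis and vertical above 0.6 rad).
It also fails if it takes over 59 s, if anything falls off the work surface, if the arm or the gripper's body presses on something with over 40 N, if the wrist force passes 120 N, or if a joint passes its speed limit or range.

ROBOT

A 6-joint arm with a two-finger parallel gripper is mounted at the origin on the work surface. World frame = base frame: x ahead of the robot, y to its left, z up, the work surface at z = 0. Lengths are in m, angles in rad, forces in N, time in s.
With the tool pointing down it reaches from about 0.35 to 0.975 m from the base axis. Payload 4.9 kg.
Tool frame: the origin (TCP) lies at the very end of the fingers, on their centre line; the grasp point (between the pads) lies 19 mm behind it (manip.hold_point_z is the distance from the TCP to the grasp point, in m); z points along the fingers, y is the direction in which the jaws open and shut (so a half turn about z gives the same grasp; the last joint's range is limited). The gripper opens to 85 mm and grips with 20 to 120 N. Pads are 22 mm wide; open, the fingers measure 114 mm over their backs; the gripper's body (76 mm by 85 mm) begins 54 mm behind the grasp point. The pads swing forward as they close: fully open they stand 13 mm farther back than shut.
Start: joints at [-1.223, 0.053, 1.613, -0, 1.476, -0.119], TCP at [0.281, -0.558, 0.231] pointing down, gripper open.
Joint ranges: [-3.01, 3.01], [-1.01, 2.22], [0.06, 2.58], [-1.02, 4.17], [0.09, 2.62], [-3.14, 3.14]. Speed limits (rad/s): [2.57, 2.57, 3.14, 3.14, 3.14, 3.14].

INTERFACE

Orientations are given as a unit quaternion [w, x, y, z].
In Python, from plant import monitor, grab_frame, camera_params, ticket, manip gives the robot as it stands.
- The arm moves only by the tool play_rows, never from a script. Its argument "commands" is a list of rows, each an object of numbers: "dx", "dy", "dz": the shift along the tool's x, y, z in cm; "rx", "ry", "rz": the turn, a rotation vector about the tool's x, y, z in rad; "claw": the closure, from 0 (fully open) to 1 (shut). In form: [{"dx": .., "dy": .., "dz": .., "rx": .., "ry": .., "rz": .., "claw": ..}, ...]. A call has 1 to 5 rows; each row is the pose to reach, as a shift and turn from the pose measured when the call began, along the tool's axes at that moment; what a row does not reach only later rows make up. A row lasts 1/10 s, in which the tool goes at most 50 mm and 8.59 degrees, less where a joint would pass 70% of its speed; a pose out of reach is approached as far as the arm can. A call with a gripper value outside its range is refused whole. The fingers move at their own pace and stop on an object; the grip force is fixed at half the most. Time passes only in rows, so rows that repeat a pose let the fingers close. It gives the time, the measured TCP pose, the force and the opening at its end, in the units of the state.
- monitor.state(): the state, without advancing time (a new reading comes with each control period).
- grab_frame(name): name is "scene" or "top" or "wrist"; returns the picture (480x640x3 uint8, blue, green, red); there is no depth.
- camera_params(name): a dict with "fx", "fy", "cx", "cy" (pixels), "rvec" (rotation vector, rad) and "tvec" (3), from world to camera coordinates, as OpenCV has them; the wrist camera has in their place "tool_from_camera" (4x4, takes a point from camera to tool coordinates, whose origin is the TCP and whose axes are the flange's). Camera axes: x right, y down, z forward; pixel columns grow to the right and rows downward; lengths in m; the calibration is good to about 2 mm. A picture is of the moment at which its call begins: read the wrist's pose just before it. camera_params takes no time and is no camera call.
- ticket.job_done(): hands the job in, once; it reports no verdict.
The state is a dict: "time": time; "joint_pos": joint angles; "joint_vel": joint speeds; "joint_efforts": joint torques, N m; "tool_pos": TCP position; "tool_rot": TCP orientation; "contact_force": force on the tool from outside, world axes, zero at the start; "ft_torque": the same for the moment, N m; "gripper_width": opening from 0.0 (shut) to 1.0 (fully open).
Only numpy, scipy, OpenCV 4.12 (cv2) and the standard library are available. Lean on these libraries where they do the work, as an engineer would, in place of code of your own. Each camera call takes 0.05 s, during which the arm holds its last target.

## Working session

There is one attempt and no reset: what is moved stays moved. The work goes in short steps, Python scripts to look and compute and a tool call to move; the robot and the scene stay as the last step left them, time stands still between calls to the robot, and variables do not carry over. Pictures are saved under pics/ and viewed, and the job is handed in when it is done.

Besides the shell and the picture viewer there is one more tool, called after "Request:" by a JSON object that holds its "fn" and its "kwargs", one argument or row to a line. play_rows: Moves the arm, as the interface text tells. Its arguments: {"type":"object","properties":{"commands":{"type":"array"}},"required":["commands"]}

```bash
ls; mkdir -p pics; cat > h.py <<'E'
import numpy as np, cv2
from plant import monitor, grab_frame, camera_params, ticket, manip
from scipy.spatial.transform import Rotation as R
def ray(name,u,v):
    p=camera_params(name); Rm=R.from_rotvec(np.ravel(p["rvec"])).as_matrix(); t=np.ravel(p["tvec"])
    d=Rm.T@np.array([(u-p["cx"])/p["fx"],(v-p["cy"])/p["fy"],1]); return -Rm.T@t,d
def onz(name,u,v,z):
    o,d=ray(name,u,v); return o+d*(z-o[2])/d[2]
def proj(name,P):
    p=camera_params(name); Rm=R.from_rotvec(np.ravel(p["rvec"])).as_matrix(); c=Rm@np.array(P)+np.ravel(p["tvec"])
    return c[0]/c[2]*p["fx"]+p["cx"],c[1]/c[2]*p["fy"]+p["cy"]
E
python3 - <<'E'
from h import *
for n in("scene","top","wrist"): cv2.imwrite(f"pics/{n}0.png",grab_frame(n))
print(monitor.state()); print(camera_params("top"),camera_params("scene"),camera_params("wrist"),manip.hold_point_z)
E
```

```text
pics
{'time': 0.15, 'joint_pos': array([-1.22303731e+00,  5.32430637e-02,  1.61398564e+00, -1.03568768e-05,
        1.47600112e+00, -1.18974468e-01]), 'joint_vel': array([ 0.00118342,  0.00061481, -0.00498488, -0.00039781, -0.00142211,
        0.00049364]), 'joint_efforts': array([ 5.00680762e-04, -3.94242454e+01, -3.70721340e+01, -1.43310081e-04,
        4.61044532e-03,  2.44543244e-06]), 'tool_pos': array([ 0.28107606, -0.55768174,  0.23031776]), 'tool_rot': array([-8.12644450e-04,  9.72892896e-01,  2.31254714e-01, -9.85565592e-05]), 'contact_force': array([-0.58141389, -0.4102958 ,  0.52136681]), 'ft_torque': array([-0.03099936, -0.03221391,  0.00827392]), 'gripper_width': 0.9967625061737913}
{'fx': 504.26191135806874, 'fy': 504.26191135806874, 'cx': 316.19830750619826, 'cy': 242.9560890842266, 'rvec': array([ 2.13349331, -2.19691599,  0.13007624]), 'tvec': array([0.01182055, 0.61681831, 1.23885326])} {'fx': 609.1811164383062, 'fy': 609.1811164383062, 'cx': 310.7115022029308, 'cy': 237.27510312529978, 'rvec': array([ 1.34627021,  2.33313198, -0.81167741]), 'tvec': array([ 0.29010777, -0.35046872,  1.90439805])} {'fx': 357.943862297329, 'fy': 357.943862297329, 'cx': 313.5570219564009, 'cy': 237.6878360727663, 'tool_from_camera': array([[-5.13818154e-04, -9.64974724e-01, -2.62342368e-01,
         6.57553121e-02],
       [ 9.99999597e-01, -3.02657324e-04, -8.45312486e-04,
         3.22361857e-04],
       [ 7.36305344e-04, -2.62342696e-01,  9.64974491e-01,
        -1.41955424e-01],
       [ 0.00000000e+00,  0.00000000e+00,  0.00000000e+00,
         1.00000000e+00]])} 0.0187
```

View pics/top0.png

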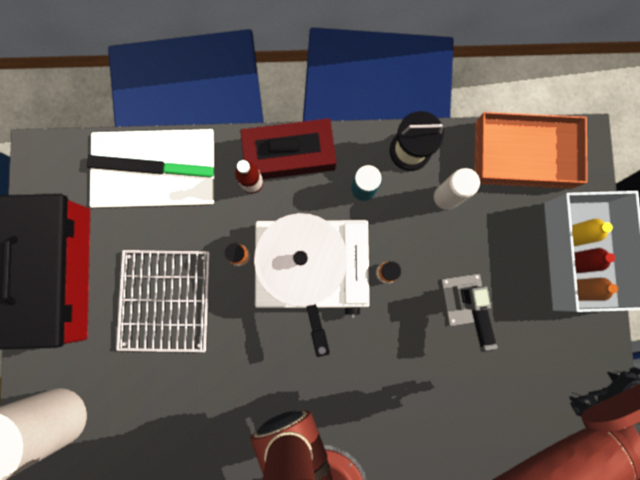

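View pics/scene0.png

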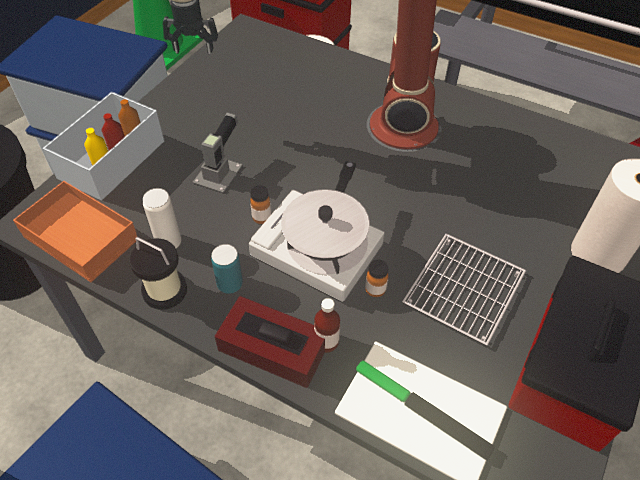

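```bash
python3 - <<'E'
from h import *
t=cv2.imread("pics/top0.png");s=cv2.imread("pics/scene0.png")
a=cv2.resize(t[190:370,100:380],None,fx=2.8,fy=2.8,interpolation=cv2.INTER_CUBIC);cv2.imwrite("pics/c1.png",a)
a=cv2.resize(t[240:370,420:520],None,fx=4.6,fy=4.6,interpolation=cv2.INTER_CUBIC);b=a
cv2.imwrite("pics/c2.png",a)
a=cv2.resize(s[100:200,180:280],None,fx=5,fy=5,interpolation=cv2.INTER_CUBIC);cv2.imwrite("pics/c3.png",a)
def blob(n,img,u,v,r,thr,dark=True):
    g=img.max(2); m=((g<thr) if dark else (g>thr)).astype(np.uint8); mm=np.zeros_like(m); cv2.circle(mm,(u,v),r,1,-1); m&=mm
    k,l,st,c=cv2.connectedComponentsWithStats(m); i=1+np.argmax(st[1:,4]); print(n,st[i],c[i]); return c[i]
kt=blob("top",t,300,258,14,90); ks=blob("scene",s,325,213,14,80)
o1,d1=ray("top",*kt);o2,d2=ray("scene",*ks)
x=np.linalg.lstsq(np.c_[d1,-d2],o2-o1,rcond=None)[0];print("knob",o1+d1*x[0],o2+d2*x[1], onz("top",*kt,0.178))
# rack
m=(t.min(2)>120).astype(np.uint8); mm=np.zeros_like(m);mm[240:360,108:215]=1;m&=mm
print("rack",cv2.minAreaRect(cv2.findNonZero(m)))
box=cv2.boxPoints(cv2.minAreaRect(cv2.findNonZero(m)));P=[onz("top",*b,0.02) for b in box];print(np.round(P,3),np.mean(P,0))
# lid edge
E
```

```text
top [293 252  14  13 140] [299.92142857 257.84285714]
scene [319 206  13  16 167] [325.07784431 213.0239521 ]
knob [0.56867586 0.0323295  0.17191723] [0.56810153 0.03345667 0.17189692] [0.56815506 0.03217376 0.178     ]
rack ((162.05284118652344, 300.3822326660156), (90.68189239501953, 101.93450164794922), 0.9710219502449036)
[[0.363 0.501 0.02 ]
 [0.619 0.5   0.02 ]
 [0.608 0.269 0.02 ]
 [0.353 0.275 0.02 ]] [0.48574152 0.38630155 0.02      ]
```

View pics/c1.png

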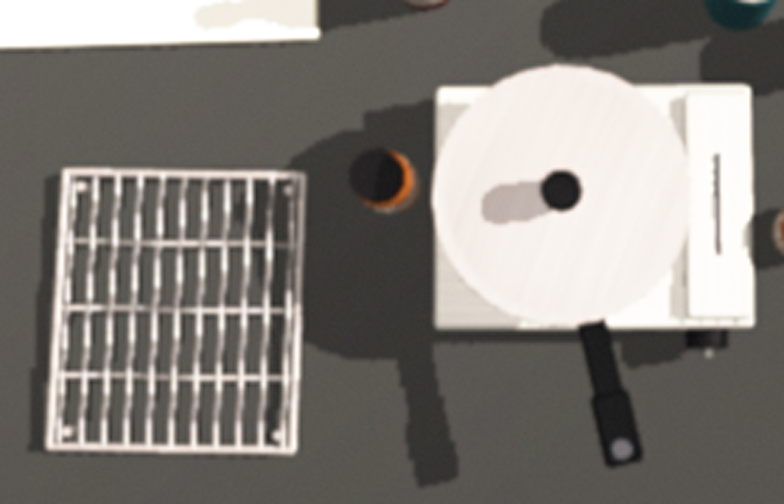

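View pics/c2.png

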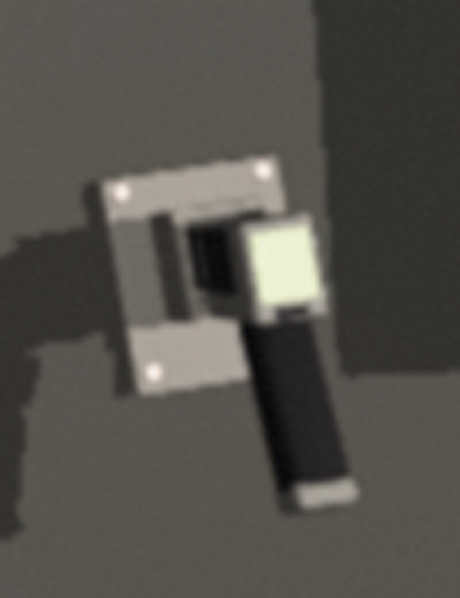

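View pics/c3.png

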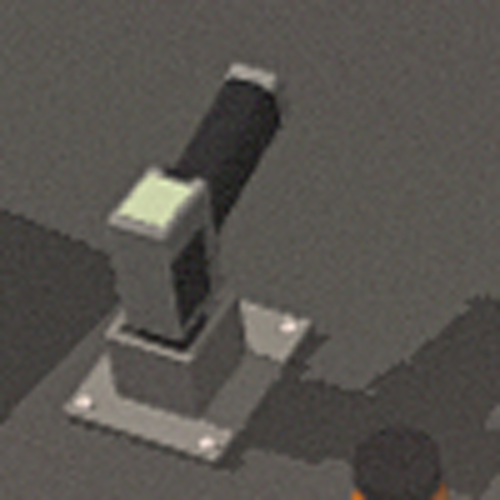

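```bash
cat >> h.py <<'E'
def rel(target, yaw=None):
    """world TCP target (m), yaw of tool x (tool down) -> row in tool axes"""
    s=monitor.state(); q=s["tool_rot"]; R0=R.from_quat([q[1],q[2],q[3],q[0]])
    d=R0.inv().apply(np.array(target)-s["tool_pos"])*100
    out=d.tolist()
    if yaw is not None:
        Rt=R.from_euler("Z",yaw)*R.from_euler("X",np.pi); out+= (R0.inv()*Rt).as_rotvec().tolist()
    print("t",round(s["time"],2),"pos",np.round(s["tool_pos"],4),"yaw",np.round(np.arctan2(*R0.as_matrix()[[1,0],0]),4),"w",round(s["gripper_width"],3),"F",np.round(s["contact_force"],1),"J",np.round(s["joint_pos"],2))
    print("row",np.round(out,3))
E
python3 - <<'E'
from h import *
A=lambda u,v:(u/4.6+420-.4,v/4.6+240-.4)
B=lambda u,v:(u/5+180-.4,v/5+100-.4)
a=onz("top",*A(122,192),.009);b=onz("top",*A(262,170),.009);c=onz("top",*A(152,372),.009)
print(a,b,c,"center",(b+c)/2,"yaw",np.degrees(np.arctan2((a-c)[1],(a-c)[0])))
d=onz("scene",*B(83,402),.009);e=onz("scene",*B(207,442),.009);f=onz("scene",*B(288,327),.009)
print(d,e,f,"center",(d+f)/2,"yaw",np.degrees(np.arctan2((e-f)[1],(e-f)[0])))
# handle tip grey cap top vs. screen centre z .138
print("screen top",onz("top",*A(285,262),.138),"handle tip",onz("top",*A(327,493),.148))
print("screen scene",onz("scene",*B(155,203),.138))
print("jars", onz("top",100+378/2.8,190+178/2.8,.095), onz("top",389,271,.105),onz("top",457,188,.175),onz("top",245,172,.17),onz("top",368,180,.122))
# pan handle dir
print("pan handle",onz("top",100+590/2.8,190+325/2.8,.13),onz("top",100+622/2.8,190+448/2.8,.13))
rel([.568,.033,.27],0.0)
E
```

```text
[ 0.51140506 -0.33592096  0.009     ] [ 0.52132677 -0.41469349  0.009     ] [ 0.41198112 -0.34664434  0.009     ] center [ 0.46665394 -0.38066891  0.009     ] yaw 6.155849166132904
[ 0.5207752  -0.41319164  0.009     ] [ 0.51083756 -0.33346147  0.009     ] [ 0.41191993 -0.34554728  0.009     ] center [ 0.46634756 -0.37936946  0.009     ] yaw 6.965906158507445
screen top [ 0.47024993 -0.38142201  0.138     ] handle tip [ 0.35738761 -0.39116731  0.148     ]
screen scene [ 0.47034287 -0.3783172   0.138     ]
jars [0.59008485 0.18974676 0.095     ] [ 0.53692023 -0.17647081  0.105     ] [ 0.71757896 -0.3296265   0.175     ] [0.76992151 0.15314753 0.17      ] [ 0.75466936 -0.13373828  0.122     ]
pan handle [0.46009554 0.01142948 0.13      ] [ 0.35989041 -0.01182385  0.13      ]
t 0.15 pos [ 0.2811 -0.5577  0.2303] yaw 0.4667 w 0.997 F [-0.6 -0.4  0.5] J [-1.22  0.05  1.61 -0.    1.48 -0.12]
row [ 5.2203e+01 -3.9846e+01 -3.8940e+00 -2.0000e-03  0.0000e+00  4.6700e-01]
```

Request:
{"fn": "play_rows", "kwargs": {
  "commands": [
    {"dx": 4,"dy": -3,"dz": -3.9,"rz": 0.35,"claw": 0},
    {"dx": 52.2,"dy": -39.8,"dz": -3.9,"rz": 0.35,"claw": 0},
    {"dx": 52.2,"dy": -39.8,"dz": -3.9,"rz": 0.35,"claw": 0},
    {"dx": 52.2,"dy": -39.8,"dz": -3.9,"rz": 0.35,"claw": 0},
    {"dx": 52.2,"dy": -39.8,"dz": -3.9,"rz": 0.35,"claw": 0}
  ]
}}

```text
invalid input
```

```bash
python3 -c "
from h import *
rel([.568,.033,.27],0.115)"
```

```text
t 0.15 pos [ 0.2811 -0.5577  0.2303] yaw 0.4667 w 0.997 F [-0.6 -0.4  0.5] J [-1.22  0.05  1.61 -0.    1.48 -0.12]
row [ 5.2203e+01 -3.9846e+01 -3.8940e+00 -2.0000e-03  0.0000e+00  3.5200e-01]
```

Request:
{"fn": "play_rows", "kwargs": {
  "commands": [
    {"dx": 4,"dy": -3,"dz": -3.9,"rx": 0,"ry": 0,"rz": 0.35,"claw": 0},
    {"dx": 52.2,"dy": -39.8,"dz": -3.9,"rx": 0,"ry": 0,"rz": 0.35,"claw": 0},
    {"dx": 52.2,"dy": -39.8,"dz": -3.9,"rx": 0,"ry": 0,"rz": 0.35,"claw": 0},
    {"dx": 52.2,"dy": -39.8,"dz": -3.9,"rx": 0,"ry": 0,"rz": 0.35,"claw": 0},
    {"dx": 52.2,"dy": -39.8,"dz": -3.9,"rx": 0,"ry": 0,"rz": 0.35,"claw": 0}
  ]
}}

```text
time: 0.65
tool_pos: [0.3864, -0.3405, 0.264]
tool_rot: [-0.001, 0.998, 0.058, -0.0]
contact_force: [1.0, -0.8, -0.1]
gripper_width: 0.997
```

```bash
python3 -c "
from h import *
rel([.568,.033,.27],0.115)"
```

```text
t 0.65 pos [ 0.3864 -0.3405  0.264 ] yaw 0.1161 w 0.997 F [ 1.  -0.8 -0.1] J [-0.87 -0.23  1.82  0.    1.55  0.59]
row [ 2.2361e+01 -3.4998e+01 -5.4400e-01 -2.0000e-03  0.0000e+00  1.0000e-03]
```

```bash
python3 -c "
from h import *
s=monitor.state();np.savez('w1.npz',p=s['tool_pos'],q=s['tool_rot']);print(s['joint_vel'])
cv2.imwrite('pics/w1.png',grab_frame('wrist'));rel([.568,.033,.27],0.115)"
```

```text
[ 0.87084941 -0.39010053  0.32096554  0.0028143   0.06464077  0.85660281]
t 0.7 pos [ 0.3893 -0.3347  0.2642] yaw 0.1223 w 0.998 F [2.9 2.9 1.1] J [-0.86 -0.23  1.83  0.01  1.55  0.59]
row [ 2.222e+01 -3.432e+01 -3.000e-01 -6.000e-03 -3.000e-03  7.000e-03]
```

View pics/w1.png

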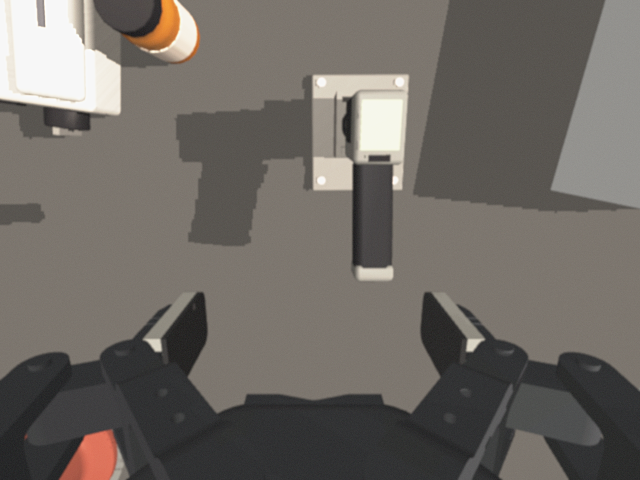

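Request:
{"fn": "play_rows", "kwargs": {
  "commands": [
    {"dx": 22.4,"dy": -35,"dz": -0.5,"rx": 0,"ry": 0,"rz": 0,"claw": 0},
    {"dx": 22.4,"dy": -35,"dz": -0.5,"rx": 0,"ry": 0,"rz": 0,"claw": 0},
    {"dx": 22.4,"dy": -35,"dz": -0.5,"rx": 0,"ry": 0,"rz": 0,"claw": 0},
    {"dx": 22.4,"dy": -35,"dz": -0.5,"rx": 0,"ry": 0,"rz": 0,"claw": 0},
    {"dx": 22.4,"dy": -35,"dz": -0.5,"rx": 0,"ry": 0,"rz": 0,"claw": 0}
  ]
}}

```text
time: 1.2
tool_pos: [0.4943, -0.115, 0.2688]
tool_rot: [-0.003, 0.998, 0.061, 0.001]
contact_force: [0.6, -1.1, -0.1]
gripper_width: 1.001
```

```bash
python3 -c "
from h import *
rel([.568,.033,.27],0.115)"
```

```text
t 1.2 pos [ 0.4943 -0.115   0.2688] yaw 0.1222 w 1.001 F [ 0.6 -1.1 -0.1] J [-0.38 -0.25  1.84  0.01  1.56  1.07]
row [ 9.1200e+00 -1.3788e+01 -1.1000e-02 -6.0000e-03 -3.0000e-03  7.0000e-03]
```

Request:
{"fn": "play_rows", "kwargs": {
  "commands": [
    {"dx": 9.1,"dy": -13.8,"dz": 0,"rx": -0.006,"ry": -0.003,"rz": 0.007,"claw": 0},
    {"dx": 9.1,"dy": -13.8,"dz": 0,"rx": -0.006,"ry": -0.003,"rz": 0.007,"claw": 0},
    {"dx": 9.1,"dy": -13.8,"dz": 0,"rx": -0.006,"ry": -0.003,"rz": 0.007,"claw": 0},
    {"dx": 9.1,"dy": -13.8,"dz": 0,"rx": -0.006,"ry": -0.003,"rz": 0.007,"claw": 0},
    {"dx": 9.1,"dy": -13.8,"dz": 0,"rx": -0.006,"ry": -0.003,"rz": 0.007,"claw": 0}
  ]
}}

```text
time: 1.7
tool_pos: [0.568, 0.0349, 0.2693]
tool_rot: [-0.0, 0.998, 0.059, -0.001]
contact_force: [-1.1, -1.6, 0.5]
gripper_width: 0.999
```

```bash
python3 -c "
from h import *
cv2.imwrite('pics/w2.png',grab_frame('wrist'));rel([.568,.033,.151],0.115)"
```

```text
t 1.75 pos [0.5676 0.0334 0.2693] yaw 0.1169 w 0.999 F [-0.8 -0.9 -0.6] J [-0.07 -0.1   1.7  -0.    1.54  1.38]
row [4.5000e-02 4.3000e-02 1.1832e+01 0.0000e+00 1.0000e-03 2.0000e-03]
```

View pics/w2.png

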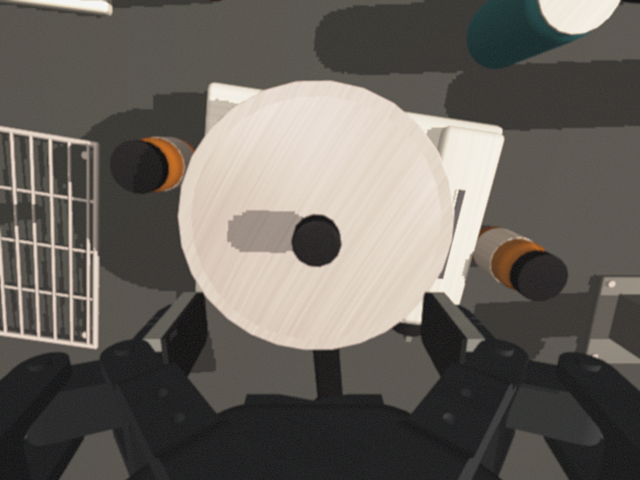

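```bash
cat >> h.py <<'E'
def wonz(u,v,z,pos,q):
    c=camera_params("wrist"); T=np.array(c["tool_from_camera"]); R0=R.from_quat([q[1],q[2],q[3],q[0]])
    d=R0.apply(T[:3,:3]@np.array([(u-c["cx"])/c["fx"],(v-c["cy"])/c["fy"],1])); o=R0.apply(T[:3,3])+pos
    return o+d*(z-o[2])/d[2]
E
python3 -c "
from h import *
s=monitor.state();print(wonz(316,240,.183,s['tool_pos'],s['tool_rot']),wonz(316,216,.145,s['tool_pos'],s['tool_rot']))
w=np.load('w1.npz')
for u,v,z in [(383,124,.138),(373,272,.145),(321,82,.009),(399,82,.009),(321,181,.009),(396,181,.009)]: print(wonz(u,v,z,w['p'],w['q']))
"
```

```text
[0.56993544 0.03175924 0.183     ] [0.57815585 0.03247635 0.145     ]
[ 0.46871239 -0.38090988  0.138     ]
[ 0.35927079 -0.39014076  0.145     ]
[ 0.51007607 -0.33363857  0.009     ]
[ 0.51929091 -0.41321827  0.009     ]
[ 0.40974154 -0.34584348  0.009     ]
[ 0.41928516 -0.42788236  0.009     ]
```

Request:
{"fn": "play_rows", "kwargs": {
  "commands": [
    {"dx": 0,"dy": 0.05,"dz": 5,"rx": 0,"ry": 0,"rz": 0,"claw": 0},
    {"dx": 0,"dy": 0.05,"dz": 9,"rx": 0,"ry": 0,"rz": 0,"claw": 0},
    {"dx": 0,"dy": 0.05,"dz": 11,"rx": 0,"ry": 0,"rz": 0,"claw": 0},
    {"dx": 0,"dy": 0.05,"dz": 11.8,"rx": 0,"ry": 0,"rz": 0,"claw": 0},
    {"dx": 0,"dy": 0.05,"dz": 11.8,"rx": 0,"ry": 0,"rz": 0,"claw": 0}
  ]
}}

```text
time: 2.25
tool_pos: [0.5666, 0.0315, 0.1503]
tool_rot: [0.0, 0.998, 0.057, -0.002]
contact_force: [0.4, -0.7, 0.3]
gripper_width: 1.001
```

```bash
python3 -c "
from h import *
rel([.568,.033,.151],0.115)"
```

```text
t 2.25 pos [0.5666 0.0315 0.1503] yaw 0.115 w 1.001 F [ 0.4 -0.7  0.3] J [-0.08 -0.02  1.82 -0.    1.34  1.38]
row [ 0.152 -0.13  -0.067  0.     0.003  0.   ]
```

Close on the knob, shifting 2 mm forward to centre.

Request:
{"fn": "play_rows", "kwargs": {
  "commands": [
    {"dx": 0.25,"dy": 0,"dz": 0,"rx": 0,"ry": 0,"rz": 0,"claw": 0},
    {"dx": 0.25,"dy": 0,"dz": 0,"rx": 0,"ry": 0,"rz": 0,"claw": 1},
    {"dx": 0.25,"dy": 0,"dz": 0,"rx": 0,"ry": 0,"rz": 0,"claw": 1},
    {"dx": 0.25,"dy": 0,"dz": 0,"rx": 0,"ry": 0,"rz": 0,"claw": 1},
    {"dx": 0.25,"dy": 0,"dz": 0,"rx": 0,"ry": 0,"rz": 0,"claw": 1}
  ]
}}

```text
time: 2.75
tool_pos: [0.5697, 0.0323, 0.1514]
tool_rot: [-0.0, 0.998, 0.058, -0.001]
contact_force: [0.9, 1.9, 0.4]
gripper_width: 0.377
```

Request:
{"fn": "play_rows", "kwargs": {
  "commands": [
    {"dx": 0,"dy": 0,"dz": 0,"rx": 0,"ry": 0,"rz": 0,"claw": 1},
    {"dx": 0,"dy": 0,"dz": 0,"rx": 0,"ry": 0,"rz": 0,"claw": 1},
    {"dx": 0,"dy": 0,"dz": 0,"rx": 0,"ry": 0,"rz": 0,"claw": 1}
  ]
}}

```text
time: 3.05
tool_pos: [0.5697, 0.0324, 0.1515]
tool_rot: [-0.0, 0.998, 0.058, -0.001]
contact_force: [-0.0, 0.6, 0.2]
gripper_width: 0.383
```

```bash
python3 -c "
from h import *
rel([.568,.033,.25],0.115)"
```

```text
t 3.05 pos [0.5697 0.0324 0.1515] yaw 0.1154 w 0.383 F [-0.   0.6  0.2] J [-0.07 -0.01  1.82  0.    1.34  1.38]
row [-1.77e-01 -8.60e-02 -9.85e+00 -0.00e+00  2.00e-03  0.00e+00]
```

Request:
{"fn": "play_rows", "kwargs": {
  "commands": [
    {"dx": 0,"dy": 0,"dz": -0.8,"rx": 0,"ry": 0,"rz": 0,"claw": 1},
    {"dx": 0,"dy": 0,"dz": -2,"rx": 0,"ry": 0,"rz": 0,"claw": 1},
    {"dx": 0,"dy": 0,"dz": -4,"rx": 0,"ry": 0,"rz": 0,"claw": 1},
    {"dx": 0,"dy": 0,"dz": -7,"rx": 0,"ry": 0,"rz": 0,"claw": 1},
    {"dx": 0,"dy": 0,"dz": -9,"rx": 0,"ry": 0,"rz": 0,"claw": 1}
  ]
}}

```text
time: 3.55
tool_pos: [0.5703, 0.0323, 0.2441]
tool_rot: [0.0, 0.998, 0.058, 0.0]
contact_force: [0.4, -1.7, -2.9]
gripper_width: 0.383
```

```bash
python3 -c "
from h import *
cv2.imwrite('pics/s3.png',grab_frame('scene'))
rel([.4863,.387,.24],0.115)"
```

```text
t 3.6 pos [0.572  0.0322 0.2482] yaw 0.1154 w 0.384 F [1.6 0.5 1.2] J [-0.07 -0.08  1.72 -0.    1.5   1.38]
row [-4.4270e+00 -3.6234e+01  7.4700e-01  1.0000e-03 -6.0000e-03  0.0000e+00]
```

View pics/s3.png

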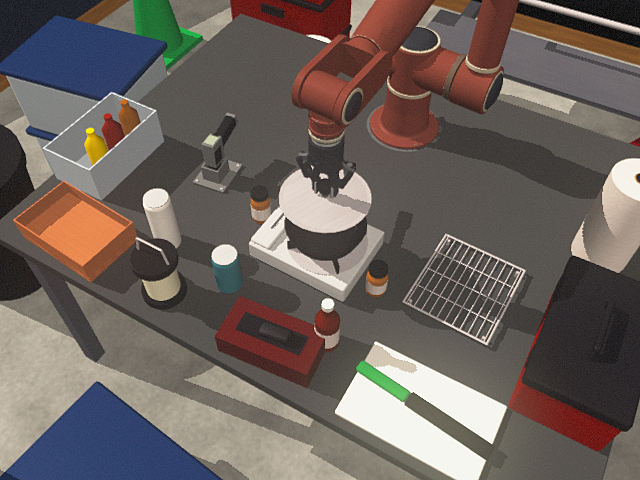

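Request:
{"fn": "play_rows", "kwargs": {
  "commands": [
    {"dx": -0.3,"dy": -2,"dz": 0,"rx": 0,"ry": 0,"rz": 0,"claw": 1},
    {"dx": -0.8,"dy": -5.5,"dz": 0,"rx": 0,"ry": 0,"rz": 0,"claw": 1},
    {"dx": -1.2,"dy": -9.5,"dz": 0,"rx": 0,"ry": 0,"rz": 0,"claw": 1},
    {"dx": -1.6,"dy": -13.5,"dz": 0,"rx": 0,"ry": 0,"rz": 0,"claw": 1},
    {"dx": -2.1,"dy": -17.5,"dz": 0,"rx": 0,"ry": 0,"rz": 0,"claw": 1}
  ]
}}

```text
time: 4.1
tool_pos: [0.5302, 0.2048, 0.2474]
tool_rot: [0.001, 0.998, 0.057, 0.003]
contact_force: [1.0, -0.2, -3.9]
gripper_width: 0.383
```

```bash
python3 -c "
from h import *
rel([.4863,.387,.24],0.115)"
```

```text
t 4.1 pos [0.5302 0.2048 0.2474] yaw 0.115 w 0.383 F [ 1.  -0.2 -3.9] J [ 0.24 -0.09  1.73 -0.    1.5   1.69]
row [-2.2740e+00 -1.8604e+01  7.0300e-01  1.0000e-03 -6.0000e-03 -0.0000e+00]
```

Request:
{"fn": "play_rows", "kwargs": {
  "commands": [
    {"dx": -0.5,"dy": -4,"dz": 0,"rx": 0,"ry": -0.006,"rz": 0,"claw": 1},
    {"dx": -1,"dy": -8,"dz": 0,"rx": 0,"ry": -0.006,"rz": 0,"claw": 1},
    {"dx": -1.5,"dy": -12,"dz": 0,"rx": 0,"ry": -0.006,"rz": 0,"claw": 1},
    {"dx": -2,"dy": -16,"dz": 0,"rx": 0,"ry": -0.006,"rz": 0,"claw": 1},
    {"dx": -2.3,"dy": -18.6,"dz": 0.5,"rx": 0,"ry": -0.006,"rz": 0,"claw": 1}
  ]
}}

```text
time: 4.6
tool_pos: [0.4851, 0.3895, 0.2424]
tool_rot: [0.0, 0.998, 0.058, 0.0]
contact_force: [0.5, -0.2, -3.6]
gripper_width: 0.38
```

Request:
{"fn": "play_rows", "kwargs": {
  "commands": [
    {"dx": 0,"dy": 0,"dz": 0,"rx": 0,"ry": 0,"rz": 0,"claw": 1},
    {"dx": 0,"dy": 0,"dz": 0,"rx": 0,"ry": 0,"rz": 0,"claw": 1}
  ]
}}

```text
time: 4.8
tool_pos: [0.4845, 0.3897, 0.2416]
tool_rot: [0.001, 0.998, 0.059, -0.0]
contact_force: [0.4, -0.2, -3.8]
gripper_width: 0.38
```

```bash
python3 -c "
from h import *
rel([.4863,.387,.055],0.115)"
```

```text
t 4.8 pos [0.4845 0.3897 0.2416] yaw 0.1183 w 0.38 F [ 0.4 -0.2 -3.8] J [ 0.56  0.04  1.61 -0.    1.49  2.01]
row [1.6200e-01 2.5600e-01 1.8656e+01 2.0000e-03 1.0000e-03 3.0000e-03]
```

Request:
{"fn": "play_rows", "kwargs": {
  "commands": [
    {"dx": 0.1,"dy": 0.2,"dz": 3,"rx": 0,"ry": 0,"rz": 0,"claw": 1},
    {"dx": 0.1,"dy": 0.2,"dz": 7,"rx": 0,"ry": 0,"rz": 0,"claw": 1},
    {"dx": 0.1,"dy": 0.2,"dz": 11,"rx": 0,"ry": 0,"rz": 0,"claw": 1},
    {"dx": 0.1,"dy": 0.2,"dz": 15,"rx": 0,"ry": 0,"rz": 0,"claw": 1},
    {"dx": 0.1,"dy": 0.2,"dz": 17.5,"rx": 0,"ry": 0,"rz": 0,"claw": 1}
  ]
}}

```text
time: 5.3
tool_pos: [0.4844, 0.3848, 0.0628]
tool_rot: [0.002, 0.998, 0.058, -0.002]
contact_force: [-0.6, 0.7, -3.9]
gripper_width: 0.381
```

Request:
{"fn": "play_rows", "kwargs": {
  "commands": [
    {"dx": 0,"dy": 0,"dz": 1.0,"rx": 0,"ry": 0,"rz": 0,"claw": 1},
    {"dx": 0,"dy": 0,"dz": 1.0,"rx": 0,"ry": 0,"rz": 0,"claw": 1},
    {"dx": 0,"dy": 0,"dz": 1.0,"rx": 0,"ry": 0,"rz": 0,"claw": 1}
  ]
}}

```text
time: 5.6
tool_pos: [0.4856, 0.3847, 0.0544]
tool_rot: [0.002, 0.998, 0.058, -0.001]
contact_force: [-0.3, 0.2, -3.0]
gripper_width: 0.381
```

```bash
python3 -c "
from h import *
rel([.4863,.387,.042],0.115)"
```

```text
t 5.6 pos [0.4856 0.3847 0.0544] yaw 0.1156 w 0.381 F [-0.3  0.2 -3. ] J [ 0.55  0.21  1.75 -0.    1.18  2.01]
row [ 9.600e-02 -2.210e-01  1.237e+00  3.000e-03  3.000e-03  1.000e-03]
```

Request:
{"fn": "play_rows", "kwargs": {
  "commands": [
    {"dx": 0,"dy": -0.1,"dz": 0.4,"rx": 0.003,"ry": 0.003,"rz": 0,"claw": 1},
    {"dx": 0,"dy": -0.1,"dz": 0.8,"rx": 0.003,"ry": 0.003,"rz": 0,"claw": 1},
    {"dx": 0,"dy": -0.1,"dz": 1.1,"rx": 0.003,"ry": 0.003,"rz": 0,"claw": 1},
    {"dx": 0,"dy": -0.1,"dz": 1.2,"rx": 0.003,"ry": 0.003,"rz": 0,"claw": 1},
    {"dx": 0,"dy": -0.1,"dz": 1.2,"rx": 0.003,"ry": 0.003,"rz": 0,"claw": 1}
  ]
}}

```text
time: 6.1
tool_pos: [0.4852, 0.3856, 0.0421]
tool_rot: [0.0, 0.998, 0.058, -0.0]
contact_force: [-0.0, 1.3, -3.5]
gripper_width: 0.379
```

```bash
python3 -c "
from h import *
rel([.4863,.387,.041],0.115)"
```

```text
t 6.1 pos [0.4852 0.3856 0.0421] yaw 0.1158 w 0.379 F [-0.   1.3 -3.5] J [ 0.55  0.22  1.76 -0.    1.16  2.01]
row [ 0.122 -0.122  0.11   0.001  0.     0.001]
```

Not yet bearing on the rack; lower by small steps.

Request:
{"fn": "play_rows", "kwargs": {
  "commands": [
    {"dx": 0,"dy": 0,"dz": 0.1,"rx": 0,"ry": 0,"rz": 0,"claw": 1},
    {"dx": 0,"dy": 0,"dz": 0.2,"rx": 0,"ry": 0,"rz": 0,"claw": 1},
    {"dx": 0,"dy": 0,"dz": 0.2,"rx": 0,"ry": 0,"rz": 0,"claw": 1}
  ]
}}

```text
time: 6.4
tool_pos: [0.4855, 0.3858, 0.0415]
tool_rot: [0.0, 0.998, 0.058, -0.0]
contact_force: [-3.2, -2.8, 5.0]
gripper_width: 0.382
```

```bash
python3 -c "
from h import *
rel([.4863,.387,.041],0.115)"
```

```text
t 6.4 pos [0.4855 0.3858 0.0415] yaw 0.1158 w 0.382 F [-3.2 -2.8  5. ] J [ 0.55  0.23  1.76 -0.    1.16  2.01]
row [ 0.092 -0.114  0.05   0.001  0.     0.001]
```

Request:
{"fn": "play_rows", "kwargs": {
  "commands": [
    {"dx": 0,"dy": 0,"dz": 0,"rx": 0,"ry": 0,"rz": 0,"claw": 0.8},
    {"dx": 0,"dy": 0,"dz": 0,"rx": 0,"ry": 0,"rz": 0,"claw": 0.4},
    {"dx": 0,"dy": 0,"dz": 0,"rx": 0,"ry": 0,"rz": 0,"claw": 0},
    {"dx": 0,"dy": 0,"dz": 0,"rx": 0,"ry": 0,"rz": 0,"claw": 0},
    {"dx": 0,"dy": 0,"dz": 0,"rx": 0,"ry": 0,"rz": 0,"claw": 0}
  ]
}}

```text
time: 6.9
tool_pos: [0.4857, 0.3859, 0.0416]
tool_rot: [0.0, 0.998, 0.058, 0.0]
contact_force: [-0.1, -0.5, -0.2]
gripper_width: 0.997
```

Request:
{"fn": "play_rows", "kwargs": {
  "commands": [
    {"dx": 0,"dy": 0,"dz": -1,"rx": 0,"ry": 0,"rz": 0,"claw": 0},
    {"dx": 0,"dy": 0,"dz": -4,"rx": 0,"ry": 0,"rz": 0,"claw": 0},
    {"dx": 0,"dy": 0,"dz": -9,"rx": 0,"ry": 0,"rz": 0,"claw": 0},
    {"dx": 0,"dy": 0,"dz": -14,"rx": 0,"ry": 0,"rz": 0,"claw": 0},
    {"dx": 0,"dy": 0,"dz": -19,"rx": 0,"ry": 0,"rz": 0,"claw": 0}
  ]
}}

```text
time: 7.4
tool_pos: [0.4855, 0.3859, 0.2344]
tool_rot: [0.0, 0.998, 0.058, 0.0]
contact_force: [0.1, 0.5, -0.1]
gripper_width: 1.002
```

```bash
python3 -c "
from h import *
rel([.43,-.38,.26],0.115)
cv2.imwrite('pics/t4.png',grab_frame('top'));cv2.imwrite('pics/s4.png',grab_frame('scene'))"
```

```text
t 7.4 pos [0.4855 0.3859 0.2344] yaw 0.1158 w 1.002 F [ 0.1  0.5 -0.1] J [ 0.55  0.04  1.62 -0.    1.48  2.01]
row [-1.4353e+01  7.5436e+01 -2.5600e+00  0.0000e+00 -1.0000e-03  1.0000e-03]
```

View pics/t4.png

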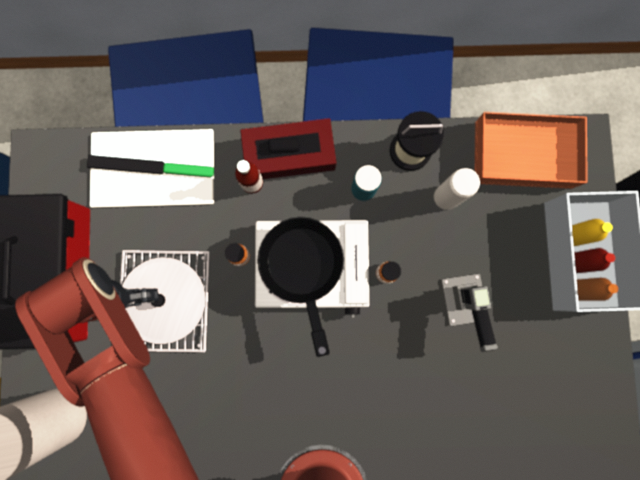

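View pics/s4.png

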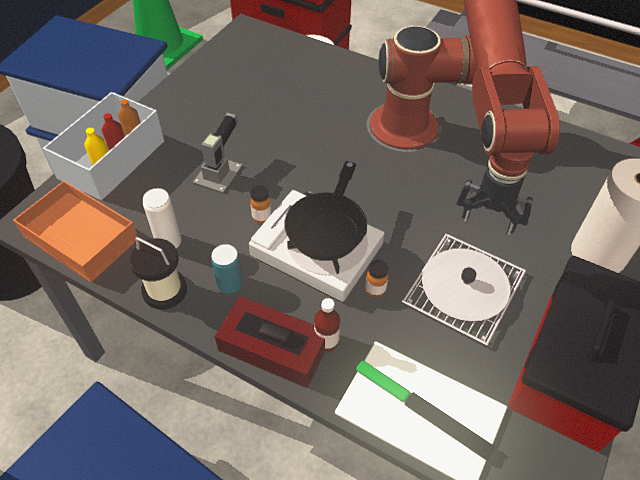

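```bash
python3 -c "
from h import *
s=cv2.imread('pics/s4.png');t=cv2.imread('pics/t4.png')
g=s.max(2);m=(g<90).astype(np.uint8);mm=np.zeros_like(m);cv2.circle(mm,(469,273),11,1,-1);m&=mm
k,l,st,c=cv2.connectedComponentsWithStats(m);i=1+np.argmax(st[1:,4]);print(st[i],c[i],onz('scene',*c[i],.064))
cv2.imwrite('pics/c5.png',cv2.resize(t[205:315,245:375],None,fx=5,fy=5,interpolation=cv2.INTER_CUBIC))
P=np.array([proj('top',[.57+.1015*np.cos(a),.032+.1015*np.sin(a),.137]) for a in np.linspace(0,6.28,60)]);print(P.min(0),P.max(0))
m=(t.max(2)<70).astype(np.uint8);mm=np.zeros_like(m);cv2.circle(mm,(301,260),50,1,-1);m&=mm
m=cv2.morphologyEx(m,cv2.MORPH_OPEN,cv2.getStructuringElement(cv2.MORPH_ELLIPSE,(25,25)))
ct=max(cv2.findContours(m,0,1)[0],key=cv2.contourArea);e=cv2.fitEllipse(ct);print(e,onz('top',*e[0],.137))
"
```

```text
[462 268  14  16 171] [468.47368421 275.06432749] [0.4854796  0.38671082 0.064     ]
[256.63553012 215.27209397] [344.30356633 302.6824274 ]
((300.10919189453125, 259.4959411621094), (83.65840148925781, 84.550048828125), 12.13978099822998) [0.56781605 0.03288844 0.137     ]
```

View pics/c5.png

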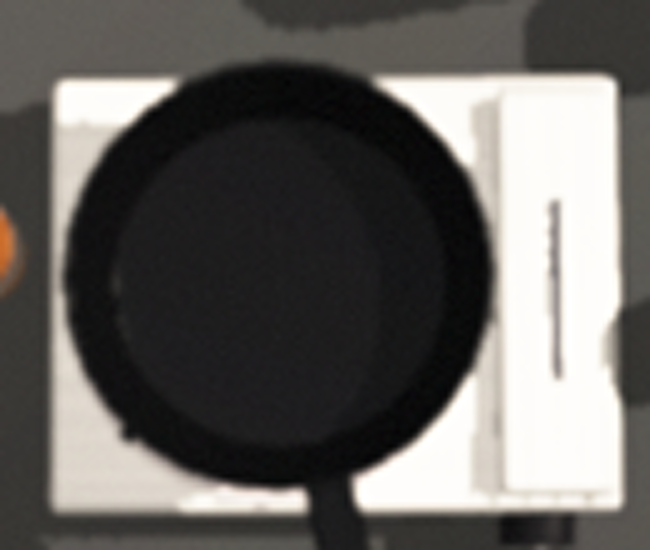

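Request:
{"fn": "play_rows", "kwargs": {
  "commands": [
    {"dx": -1,"dy": 3,"dz": -1.5,"rx": 0,"ry": 0,"rz": 0,"claw": 0},
    {"dx": -1.5,"dy": 7.5,"dz": -2.5,"rx": 0,"ry": 0,"rz": 0,"claw": 0},
    {"dx": -14.4,"dy": 75,"dz": -2.5,"rx": 0,"ry": 0,"rz": 0,"claw": 0},
    {"dx": -14.4,"dy": 75,"dz": -2.5,"rx": 0,"ry": 0,"rz": 0,"claw": 0},
    {"dx": -14.4,"dy": 75,"dz": -2.5,"rx": 0,"ry": 0,"rz": 0,"claw": 0}
  ]
}}

```text
time: 8.0
tool_pos: [0.4717, 0.1609, 0.2671]
tool_rot: [-0.004, 0.998, 0.058, 0.009]
contact_force: [0.5, -0.7, 0.0]
gripper_width: 1.0
```

```bash
python3 -c "
from h import *
rel([.41,-.38,.26],0.115)"
```

```text
t 8.0 pos [0.4717 0.1609 0.2671] yaw 0.1167 w 1.0 F [ 0.5 -0.7  0. ] J [ 0.18 -0.29  1.87  0.01  1.54  1.63]
row [-1.2432e+01  5.3003e+01  1.0000e-01 -7.0000e-03 -1.8000e-02  2.0000e-03]
```

Request:
{"fn": "play_rows", "kwargs": {
  "commands": [
    {"dx": -12.4,"dy": 53,"dz": 0.1,"rx": -0.007,"ry": -0.018,"rz": 0,"claw": 0},
    {"dx": -12.4,"dy": 53,"dz": 0.1,"rx": -0.007,"ry": -0.018,"rz": 0,"claw": 0},
    {"dx": -12.4,"dy": 53,"dz": 0.1,"rx": -0.007,"ry": -0.018,"rz": 0,"claw": 0},
    {"dx": -12.4,"dy": 53,"dz": 0.1,"rx": -0.007,"ry": -0.018,"rz": 0,"claw": 0},
    {"dx": -12.4,"dy": 53,"dz": 0.1,"rx": -0.007,"ry": -0.018,"rz": 0,"claw": 0}
  ]
}}

```text
time: 8.5
tool_pos: [0.4433, -0.0878, 0.2642]
tool_rot: [0.0, 0.998, 0.058, 0.001]
contact_force: [1.6, 0.3, 0.7]
gripper_width: 0.998
```

```bash
python3 -c "
from h import *
rel([.41,-.38,.26],0.115)"
```

```text
t 8.5 pos [ 0.4433 -0.0878  0.2642] yaw 0.1169 w 0.998 F [1.6 0.3 0.7] J [-0.36 -0.4   1.96  0.    1.58  1.09]
row [-6.7130e+00  2.8634e+01  4.3300e-01  1.0000e-03 -2.0000e-03  2.0000e-03]
```

Request:
{"fn": "play_rows", "kwargs": {
  "commands": [
    {"dx": -6.7,"dy": 28.6,"dz": 0.4,"rx": 0,"ry": 0,"rz": 0,"claw": 0},
    {"dx": -6.7,"dy": 28.6,"dz": 0.4,"rx": 0,"ry": 0,"rz": 0,"claw": 0},
    {"dx": -6.7,"dy": 28.6,"dz": 0.4,"rx": 0,"ry": 0,"rz": 0,"claw": 0},
    {"dx": -6.7,"dy": 28.6,"dz": 0.4,"rx": 0,"ry": 0,"rz": 0,"claw": 0},
    {"dx": -6.7,"dy": 28.6,"dz": 0.4,"rx": 0,"ry": 0,"rz": 0,"claw": 0}
  ]
}}

```text
time: 9.0
tool_pos: [0.4147, -0.3365, 0.2616]
tool_rot: [0.001, 0.998, 0.058, 0.002]
contact_force: [0.8, 0.6, -0.1]
gripper_width: 1.0
```

Request:
{"fn": "play_rows", "kwargs": {
  "commands": [
    {"dx": -0.8,"dy": 4,"dz": 0,"rx": 0,"ry": 0,"rz": 0,"claw": 0},
    {"dx": -0.8,"dy": 4,"dz": 0,"rx": 0,"ry": 0,"rz": 0,"claw": 0},
    {"dx": -0.8,"dy": 4,"dz": 0,"rx": 0,"ry": 0,"rz": 0,"claw": 0}
  ]
}}

```text
time: 9.3
tool_pos: [0.4111, -0.3777, 0.2619]
tool_rot: [0.001, 0.998, 0.057, 0.002]
contact_force: [0.3, -0.1, -0.1]
gripper_width: 1.0
```

```bash
python3 -c "
from h import *
s=monitor.state();np.savez('w2.npz',p=s['tool_pos'],q=s['tool_rot']);print(s['joint_vel'])
a=grab_frame('wrist');cv2.imwrite('pics/w6.png',a)
cv2.imwrite('pics/w6c.png',cv2.resize(a[20:300,270:480],None,fx=2.1,fy=2.1,interpolation=cv2.INTER_CUBIC))
rel([.465,-.38,.26],0.115)"
```

```text
[ 0.03460149 -0.02645378  0.0231341   0.0025052   0.00396067  0.00075948]
t 9.35 pos [ 0.4114 -0.3768  0.2619] yaw 0.1162 w 1.0 F [-0.5  0.3  0.4] J [-0.88 -0.13  1.74  0.    1.53  0.58]
row [ 5.29e+00  9.37e-01  2.13e-01  2.00e-03 -4.00e-03  1.00e-03]
```

View pics/w6.png

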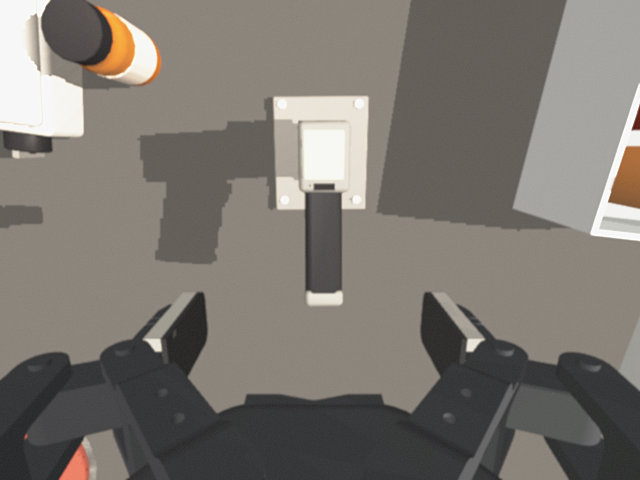

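```bash
python3 -c "
from h import *
w=np.load('w2.npz');f=lambda u,v,z:wonz(u,v,z,w['p'],w['q'])
for a in [(325,121,.138),(325,192,.138),(299,157,.138),(351,157,.138),(324,298,.148),(282,103,.009),(359,103,.009),(284,200,.009),(356,200,.009)]: print(a,f(*a))
print(f(320.25,151.5,.009))
d=f(325,157,.138)-f(324,298,.148);print('yaw',np.arctan2(d[1],d[0]))
"
```

```text
(325, 121, 0.138) [ 0.49106414 -0.37720111  0.138     ]
(325, 192, 0.138) [ 0.44113202 -0.38334726  0.138     ]
(299, 157, 0.138) [ 0.46422256 -0.36149337  0.138     ]
(351, 157, 0.138) [ 0.46852144 -0.39899155  0.138     ]
(324, 298, 0.148) [ 0.36065607 -0.39214544  0.148     ]
(282, 103, 0.009) [ 0.51095442 -0.33398973  0.009     ]
(359, 103, 0.009) [ 0.52007506 -0.41340346  0.009     ]
(284, 200, 0.009) [ 0.41023413 -0.34545223  0.009     ]
(356, 200, 0.009) [ 0.41933438 -0.42495455  0.009     ]
[ 0.46686588 -0.3792479   0.009     ]
yaw 0.11214041046278246
```

Request:
{"fn": "play_rows", "kwargs": {
  "commands": [
    {"dx": 3,"dy": 1,"dz": 0.2,"rx": 0,"ry": 0,"rz": 0.002,"claw": 0},
    {"dx": 5.7,"dy": 1,"dz": 0.2,"rx": 0,"ry": 0,"rz": 0.002,"claw": 0},
    {"dx": 5.7,"dy": 1,"dz": 0.2,"rx": 0,"ry": 0,"rz": 0.002,"claw": 0},
    {"dx": 5.7,"dy": 1,"dz": 0.2,"rx": 0,"ry": 0,"rz": 0.002,"claw": 0}
  ]
}}

```text
time: 9.75
tool_pos: [0.4696, -0.3787, 0.2603]
tool_rot: [0.001, 0.998, 0.058, 0.002]
contact_force: [-0.5, -1.1, 0.1]
gripper_width: 1.004
```

```bash
python3 -c "
from h import *
rel([.4695,-.38,.086],0.114)"
```

```text
t 9.75 pos [ 0.4696 -0.3787  0.2603] yaw 0.1169 w 1.004 F [-0.5 -1.1  0.1] J [-0.8  -0.02  1.63  0.    1.52  0.65]
row [-8.7000e-02  1.0000e-01  1.7433e+01  2.0000e-03 -4.0000e-03  3.0000e-03]
```

Request:
{"fn": "play_rows", "kwargs": {
  "commands": [
    {"dx": 0,"dy": 0.1,"dz": 4,"rx": 0.002,"ry": -0.004,"rz": 0.003,"claw": 0},
    {"dx": -0.05,"dy": 0.1,"dz": 8,"rx": 0.002,"ry": -0.004,"rz": 0.003,"claw": 0},
    {"dx": -0.05,"dy": 0.1,"dz": 12,"rx": 0.002,"ry": -0.004,"rz": 0.003,"claw": 0},
    {"dx": -0.05,"dy": 0.1,"dz": 15,"rx": 0.002,"ry": -0.004,"rz": 0.003,"claw": 0},
    {"dx": -0.05,"dy": 0.1,"dz": 16.5,"rx": 0.002,"ry": -0.004,"rz": 0.003,"claw": 0}
  ]
}}

```text
time: 10.25
tool_pos: [0.4677, -0.3779, 0.0921]
tool_rot: [-0.002, 0.998, 0.057, -0.002]
contact_force: [-0.9, -0.1, 0.0]
gripper_width: 1.001
```

```bash
python3 -c "
from h import *
rel([.4695,-.38,.086],0.114)"
```

```text
t 10.25 pos [ 0.4677 -0.3779  0.0921] yaw 0.114 w 1.001 F [-0.9 -0.1  0. ] J [-0.8   0.12  1.78 -0.    1.24  0.65]
row [ 0.153  0.232  0.604 -0.004  0.004  0.   ]
```

Request:
{"fn": "play_rows", "kwargs": {
  "commands": [
    {"dx": 0.15,"dy": 0.2,"dz": 0.6,"rx": -0.004,"ry": 0.004,"rz": 0,"claw": 0},
    {"dx": 0.15,"dy": 0.2,"dz": 0.6,"rx": -0.004,"ry": 0.004,"rz": 0,"claw": 0},
    {"dx": 0.15,"dy": 0.2,"dz": 0.6,"rx": -0.004,"ry": 0.004,"rz": 0,"claw": 0}
  ]
}}

```text
time: 10.55
tool_pos: [0.4702, -0.3805, 0.088]
tool_rot: [0.001, 0.998, 0.057, 0.001]
contact_force: [0.3, -0.0, 0.4]
gripper_width: 1.006
```

```bash
python3 -c "
from h import *
rel([.4695,-.38,.086],0.114);cv2.imwrite('pics/s7.png',grab_frame('scene')[80:260,130:370]);cv2.imwrite('pics/w7.png',grab_frame('wrist'))"
```

```text
t 10.55 pos [ 0.4702 -0.3805  0.088 ] yaw 0.1141 w 1.006 F [ 0.3 -0.   0.4] J [-0.8   0.13  1.78  0.    1.23  0.65]
row [-0.066 -0.062  0.204  0.002 -0.002  0.   ]
```

View pics/w7.png

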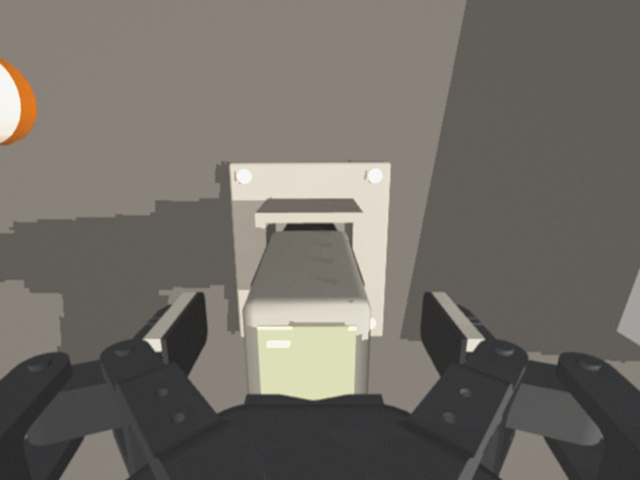

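View pics/s7.png

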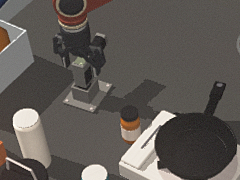

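Request:
{"fn": "play_rows", "kwargs": {
  "commands": [
    {"dx": -0.05,"dy": -0.1,"dz": 0,"rx": 0,"ry": 0,"rz": 0,"claw": 0},
    {"dx": -0.05,"dy": -0.1,"dz": 0,"rx": 0,"ry": 0,"rz": 0,"claw": 1},
    {"dx": -0.05,"dy": -0.1,"dz": 0,"rx": 0,"ry": 0,"rz": 0,"claw": 1},
    {"dx": -0.05,"dy": -0.1,"dz": 0,"rx": 0,"ry": 0,"rz": 0,"claw": 1},
    {"dx": -0.05,"dy": -0.1,"dz": 0,"rx": 0,"ry": 0,"rz": 0,"claw": 1}
  ]
}}

```text
time: 11.15
tool_pos: [0.4699, -0.3797, 0.0885]
tool_rot: [0.001, 0.998, 0.057, 0.001]
contact_force: [0.3, 1.3, 2.9]
gripper_width: 0.437
```

Request:
{"fn": "play_rows", "kwargs": {
  "commands": [
    {"dx": 0,"dy": 0,"dz": 0,"rx": 0,"ry": 0,"rz": 0,"claw": 1},
    {"dx": 0,"dy": 0,"dz": 0,"rx": 0,"ry": 0,"rz": 0,"claw": 1},
    {"dx": 0,"dy": 0,"dz": 0,"rx": 0,"ry": 0,"rz": 0,"claw": 1}
  ]
}}

```text
time: 11.45
tool_pos: [0.4699, -0.3797, 0.0886]
tool_rot: [0.001, 0.998, 0.057, 0.001]
contact_force: [0.2, 0.9, 0.7]
gripper_width: 0.437
```

```bash
python3 -c "
from h import *
rel([.4695,-.38,.24],0.114)"
```

```text
t 11.45 pos [ 0.4699 -0.3797  0.0886] yaw 0.1141 w 0.437 F [0.2 0.9 0.7] J [-0.8   0.13  1.78  0.    1.23  0.65]
row [-6.0000e-03  6.1000e-02 -1.5141e+01  3.0000e-03 -3.0000e-03  0.0000e+00]
```

Request:
{"fn": "play_rows", "kwargs": {
  "commands": [
    {"dx": 0,"dy": 0,"dz": -1,"rx": 0,"ry": 0,"rz": 0,"claw": 1},
    {"dx": 0,"dy": 0,"dz": -3,"rx": 0,"ry": 0,"rz": 0,"claw": 1},
    {"dx": 0,"dy": 0,"dz": -5.5,"rx": 0,"ry": 0,"rz": 0,"claw": 1},
    {"dx": 0,"dy": 0,"dz": -8.5,"rx": 0,"ry": 0,"rz": 0,"claw": 1},
    {"dx": 0,"dy": 0,"dz": -11.5,"rx": 0,"ry": 0,"rz": 0,"claw": 1}
  ]
}}

```text
time: 11.95
tool_pos: [0.4691, -0.379, 0.204]
tool_rot: [0.001, 0.998, 0.057, 0.001]
contact_force: [1.4, 0.5, -2.3]
gripper_width: 0.437
```

Request:
{"fn": "play_rows", "kwargs": {
  "commands": [
    {"dx": 0,"dy": 0,"dz": -3,"rx": 0,"ry": 0,"rz": 0,"claw": 1},
    {"dx": 0,"dy": 0,"dz": -5.5,"rx": 0,"ry": 0,"rz": 0,"claw": 1},
    {"dx": 0,"dy": 0,"dz": -6,"rx": 0,"ry": 0,"rz": 0,"claw": 1},
    {"dx": 0,"dy": 0,"dz": -6,"rx": 0,"ry": 0,"rz": 0,"claw": 1}
  ]
}}

```text
time: 12.35
tool_pos: [0.4691, -0.3791, 0.2647]
tool_rot: [0.001, 0.998, 0.057, 0.001]
contact_force: [0.2, -0.8, -2.6]
gripper_width: 0.437
```

```bash
python3 -c "
from h import *
rel([.568,.0327,.262],0.114);a=grab_frame('scene');cv2.imwrite('pics/s8.png',a);cv2.imwrite('pics/s8c.png',cv2.resize(a[40:220,150:310],None,fx=3.3,fy=3.3))"
```

```text
t 12.35 pos [ 0.4691 -0.3791  0.2647] yaw 0.114 w 0.437 F [ 0.2 -0.8 -2.6] J [-0.8  -0.02  1.63  0.    1.53  0.65]
row [ 1.4506e+01 -3.9787e+01  2.1300e-01  2.0000e-03 -3.0000e-03  0.0000e+00]
```

View pics/s8c.png

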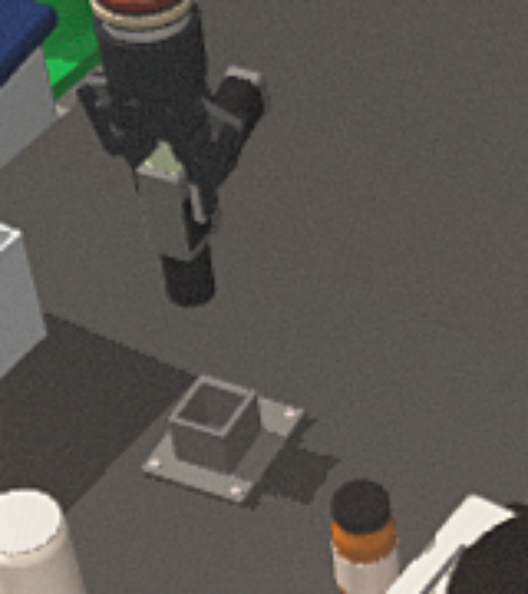

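```bash
python3 -c "
from h import *
p=monitor.state()['tool_pos'];q=np.array(proj('scene',[p[0],p[1],p[2]-.0806]));print(q,(q-[150,40])*3.3)
q=np.array(proj('scene',[p[0],p[1],p[2]-.0306]));print(q,(q-[150,40])*3.3)"
```

```text
[208.74394298 127.45228317] [193.85501183 288.59253446]
[206.20004441 112.85434206] [185.46014656 240.4193288 ]
```

Request:
{"fn": "play_rows", "kwargs": {
  "commands": [
    {"dx": 0.6,"dy": -1.7,"dz": 0,"rx": 0,"ry": 0,"rz": 0,"claw": 1},
    {"dx": 1.8,"dy": -5,"dz": 0,"rx": 0,"ry": 0,"rz": 0,"claw": 1},
    {"dx": 3.2,"dy": -8.8,"dz": 0,"rx": 0,"ry": 0,"rz": 0,"claw": 1},
    {"dx": 4.6,"dy": -12.6,"dz": 0,"rx": 0,"ry": 0,"rz": 0,"claw": 1},
    {"dx": 6,"dy": -16.4,"dz": 0,"rx": 0,"ry": 0,"rz": 0,"claw": 1}
  ]
}}

```text
time: 12.9
tool_pos: [0.5088, -0.206, 0.2603]
tool_rot: [-0.001, 0.998, 0.057, -0.001]
contact_force: [-0.3, 0.5, -1.8]
gripper_width: 0.44
```

```bash
python3 -c "
from h import *
rel([.568,.0327,.262],0.114)"
```

```text
t 12.9 pos [ 0.5088 -0.206   0.2603] yaw 0.1139 w 0.44 F [-0.3  0.5 -1.8] J [-0.52 -0.14  1.75  0.    1.53  0.94]
row [ 8.5970e+00 -2.3045e+01 -1.2600e-01 -3.0000e-03  2.0000e-03 -0.0000e+00]
```

Within a couple of pixels of the expected lens position, so it hangs straight. Continue over the pan.

Request:
{"fn": "play_rows", "kwargs": {
  "commands": [
    {"dx": 1.5,"dy": -4,"dz": 0,"rx": 0,"ry": 0,"rz": 0,"claw": 1},
    {"dx": 3,"dy": -8,"dz": 0,"rx": 0,"ry": 0,"rz": 0,"claw": 1},
    {"dx": 4.5,"dy": -12,"dz": 0,"rx": 0,"ry": 0,"rz": 0,"claw": 1},
    {"dx": 6,"dy": -16,"dz": 0,"rx": 0,"ry": 0,"rz": 0,"claw": 1},
    {"dx": 7.3,"dy": -19.6,"dz": 0,"rx": 0,"ry": 0,"rz": 0,"claw": 1}
  ]
}}

```text
time: 13.4
tool_pos: [0.5579, 0.0, 0.2581]
tool_rot: [-0.002, 0.998, 0.057, -0.003]
contact_force: [0.6, -0.6, -2.3]
gripper_width: 0.443
```

```bash
python3 -c "
from h import *
rel([.568,.0327,.262],0.114)"
```

```text
t 13.4 pos [0.5579 0.     0.2581] yaw 0.115 w 0.443 F [ 0.6 -0.6 -2.3] J [-0.13 -0.12  1.73  0.    1.53  1.32]
row [ 1.381e+00 -3.131e+00 -3.800e-01 -4.000e-03  6.000e-03  1.000e-03]
```

Request:
{"fn": "play_rows", "kwargs": {
  "commands": [
    {"dx": 1.4,"dy": -3.1,"dz": -0.2,"rx": -0.004,"ry": 0.006,"rz": 0,"claw": 1},
    {"dx": 1.4,"dy": -3.1,"dz": -0.2,"rx": -0.004,"ry": 0.006,"rz": 0,"claw": 1},
    {"dx": 1.4,"dy": -3.1,"dz": -0.2,"rx": -0.004,"ry": 0.006,"rz": 0,"claw": 1},
    {"dx": 1.4,"dy": -3.1,"dz": -0.2,"rx": -0.004,"ry": 0.006,"rz": 0,"claw": 1}
  ]
}}

```text
time: 13.8
tool_pos: [0.5674, 0.0322, 0.2588]
tool_rot: [-0.0, 0.998, 0.057, -0.001]
contact_force: [0.3, -0.0, -2.9]
gripper_width: 0.441
```

```bash
python3 -c "
from h import *
rel([.568,.0327,.199],0.114)
p=monitor.state()['tool_pos'];print(proj('scene',[p[0],p[1],p[2]-.0806]))
cv2.imwrite('pics/s9.png',grab_frame('scene')[60:300,180:420])
cv2.imwrite('pics/t9.png',grab_frame('top')[180:340,100:400])"
python3 -c "
import cv2
a=cv2.imread('pics/s9.png');cv2.imwrite('pics/s9c.png',cv2.resize(a,None,fx=2.5,fy=2.5,interpolation=2))"
```

```text
t 13.8 pos [0.5674 0.0322 0.2588] yaw 0.1147 w 0.441 F [ 0.3 -0.  -2.9] J [-0.07 -0.1   1.71  0.    1.53  1.38]
row [ 8.000e-02 -3.900e-02  5.979e+00 -0.000e+00  2.000e-03  1.000e-03]
(np.float64(324.81221492200217), np.float64(210.9061794854935))
```

View pics/s9c.png

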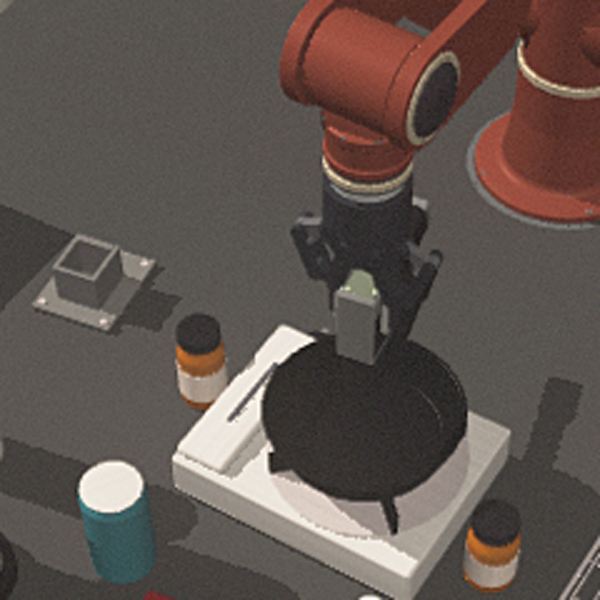

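Request:
{"fn": "play_rows", "kwargs": {
  "commands": [
    {"dx": 0.1,"dy": 0,"dz": 1,"rx": 0,"ry": 0.002,"rz": 0,"claw": 1},
    {"dx": 0.1,"dy": 0,"dz": 2.3,"rx": 0,"ry": 0.002,"rz": 0,"claw": 1},
    {"dx": 0.1,"dy": 0,"dz": 3.6,"rx": 0,"ry": 0.002,"rz": 0,"claw": 1},
    {"dx": 0.1,"dy": 0,"dz": 4.5,"rx": 0,"ry": 0.002,"rz": 0,"claw": 1},
    {"dx": 0.1,"dy": 0,"dz": 5,"rx": 0,"ry": 0.002,"rz": 0,"claw": 1}
  ]
}}

```text
time: 14.4
tool_pos: [0.5678, 0.0317, 0.2073]
tool_rot: [-0.0, 0.998, 0.057, -0.001]
contact_force: [0.2, 0.7, -2.5]
gripper_width: 0.44
```

```bash
python3 -c "
from h import *
rel([.568,.0327,.199],0.114)"
```

```text
t 14.4 pos [0.5678 0.0317 0.2073] yaw 0.1135 w 0.44 F [ 0.2  0.7 -2.5] J [-0.08 -0.06  1.77  0.    1.44  1.38]
row [ 0.034 -0.096  0.826 -0.001  0.002 -0.001]
```

Request:
{"fn": "play_rows", "kwargs": {
  "commands": [
    {"dx": 0,"dy": -0.1,"dz": 0.4,"rx": 0,"ry": 0.002,"rz": 0,"claw": 1},
    {"dx": 0,"dy": -0.1,"dz": 0.8,"rx": 0,"ry": 0.002,"rz": 0,"claw": 1},
    {"dx": 0,"dy": -0.1,"dz": 0.8,"rx": 0,"ry": 0.002,"rz": 0,"claw": 1},
    {"dx": 0,"dy": -0.1,"dz": 0.8,"rx": 0,"ry": 0.002,"rz": 0,"claw": 1},
    {"dx": 0,"dy": -0.1,"dz": 0.8,"rx": 0,"ry": 0.002,"rz": 0,"claw": 1}
  ]
}}

```text
time: 14.9
tool_pos: [0.568, 0.0327, 0.1999]
tool_rot: [-0.0, 0.998, 0.057, 0.001]
contact_force: [-0.0, 0.1, -2.6]
gripper_width: 0.436
```

Request:
{"fn": "play_rows", "kwargs": {
  "commands": [
    {"dx": 0,"dy": 0,"dz": 0,"rx": 0,"ry": 0,"rz": 0,"claw": 1},
    {"dx": 0,"dy": 0,"dz": 0,"rx": 0,"ry": 0,"rz": 0,"claw": 1},
    {"dx": 0,"dy": 0,"dz": 0,"rx": 0,"ry": 0,"rz": 0,"claw": 1}
  ]
}}

```text
time: 15.2
tool_pos: [0.5681, 0.0327, 0.2001]
tool_rot: [-0.0, 0.998, 0.057, 0.001]
contact_force: [-0.3, -0.3, -1.7]
gripper_width: 0.435
```

```bash
python3 -c "
from h import *
rel([.568,.0327,.199],0.114); print(monitor.state()['joint_vel'])
a=grab_frame('scene');t=grab_frame('top');w=grab_frame('wrist')
cv2.imwrite('pics/s10.png',cv2.resize(a[60:300,180:540],None,fx=2.2,fy=2.2,interpolation=2));cv2.imwrite('pics/t10.png',t);cv2.imwrite('pics/w10.png',w)
rel([.568,.0327,.199],0.114)"
```

```text
t 15.2 pos [0.5681 0.0327 0.2001] yaw 0.1135 w 0.435 F [-0.3 -0.3 -1.7] J [-0.07 -0.06  1.78  0.    1.42  1.38]
row [-0.012 -0.002  0.114 -0.001 -0.002 -0.001]
[-0.00079689  0.0013522   0.00140113 -0.00169755 -0.00252333  0.00051089]
t 15.35 pos [0.568  0.0327 0.1999] yaw 0.1135 w 0.437 F [ 0.2 -0.1 -3.1] J [-0.07 -0.06  1.78  0.    1.42  1.38]
row [-0.003 -0.002  0.095 -0.001 -0.001 -0.001]
```

View pics/s10.png

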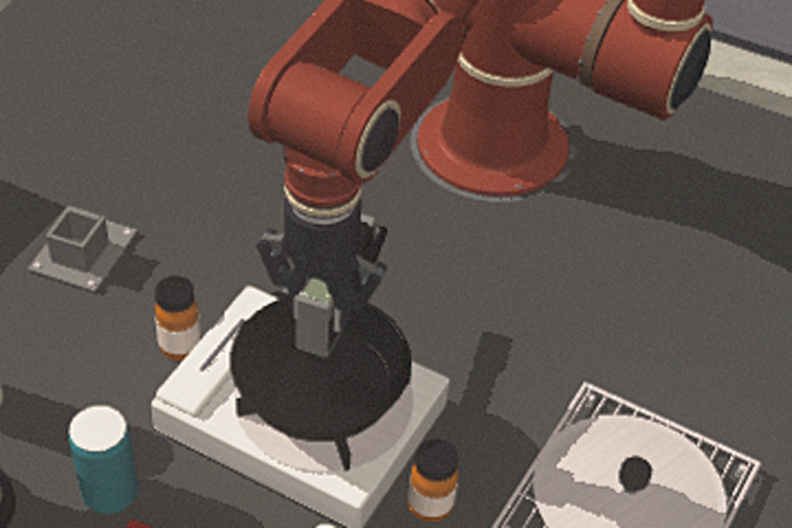

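View pics/w10.png

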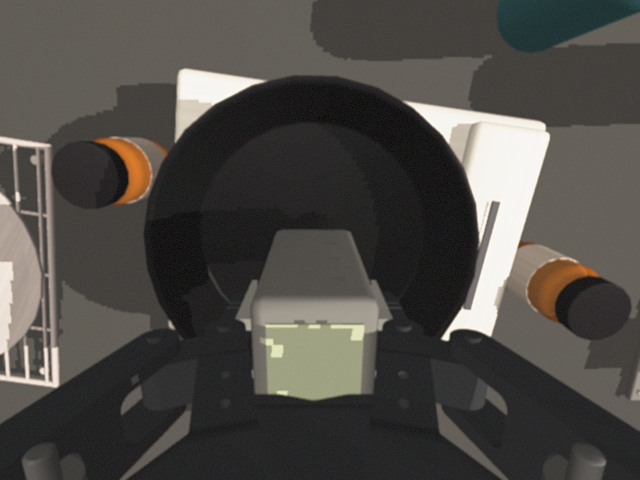

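View pics/t10.png

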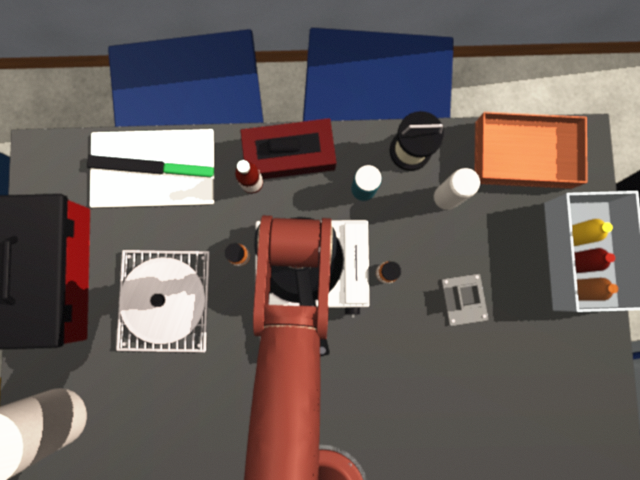

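```bash
python3 -c "
from h import *
print(ticket.job_done())"
```

```text
the job is handed in; nothing more can be done
None
```

I handed the job in at about 15.4 s of robot time, with the thermometer gripped and held upright over the middle of the pan. No verdict was reported.

- **Lid:** I lifted it by the knob and lowered it until it bore on the rack with about 5 N, then let go. The scene camera puts the knob at (0.485, 0.387), within about 1 mm of the measured rack centre. It looks flat in all the pictures.
- **Thermometer:** I gripped it by its flat sides, drew it straight up out of the holster and carried it over the jar and the pan rim. The lens works out at about 21 mm above the pan floor and within about 2 mm sideways of the pan's middle. I never saw the lens in the pan itself. That height and position come from the grasp geometry and an in-air check that matched to within about 1.5 pixels.
- **Last state:** The arm was still, with joint speeds below 0.003 rad/s, and the tool was upright to within a few milliradians. The contact force was just the thermometer's weight.
- **Rest of the scene:** In the last top picture the skillet, jars, bottle, can and gas cartridge are where they started.

No check failed. The first move call was refused because a row left out some of its keys; nothing moved, and I resent it complete.

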